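Turn the drill-bit tray round in its sleeve

ROBOT

A 7-joint arm with a two-finger parallel gripper is mounted at the origin on the work surface. World frame = base frame: x ahead of the robot, y to its left, z up, the work surface at z = 0. Lengths are in mm, angles in rad, forces in N, time in s.
With the tool pointing down it reaches from about 425 to 925 mm from the base axis. Payload 6.8 kg.
Tool frame: the origin (TCP) lies midway between the tips of the shut fingers; the grasp point (between the pads) lies 19 mm behind it (env.pinch_z is the distance from the TCP to the grasp point, in mm); z points along the fingers, x is the direction in which the jaws open and shut, and the axes are right-handed (so a half turn about z gives the same grasp; the last joint's range is limited). The gripper opens to 85 mm and grips with 20 to 120 N. Pads are 22 mm wide; open, the fingers measure 114 mm over their backs; the gripper's body (76 mm by 85 mm) begins 54 mm behind the grasp point. The pads swing forward as they close: fully open they stand 13 mm farther back than shut.
Start: joints at [1.171, 0.477, 0.022, 1.555, -0.011, 1.109, -0.083], TCP at [194.191, -646.481, 231.308] pointing down, gripper open.
Joint ranges: [-2.96, 2.96], [-0.34, 2.1], [-1.41, 1.46], [0.24, 2.44], [-1.37, 4.51], [0.17, 1.92], [-2.96, 2.96]. Speed limits (rad/s): [2.39, 2.39, 3.14, 3.14, 3.14, 3.14, 3.14].

INTERFACE

Orientations are given as [roll, pitch, yaw] about the fixed x, y, z axes, in that order (R = Rz(yaw) Ry(pitch) Rx(roll)).
In Python, from bench import env, optics gives the robot as it stands. The module is installed in compiled form; this text tells all that it offers.
- The arm moves only by the tool servo_tool, never from a script. Its argument "increments" is a list of rows, each an object with "hand": the closure, from -1 (fully open) to 1 (shut); "offset": the shift along the tool's x, y, z each as a share of 25 mm, from -1 to 1, a list of three; "turn": the turn about the tool's z as a share of 0.1 rad, from -1 to 1. In form: [{"hand": hand, "offset": [tx, ty, tz], "turn": turn}, ...]. A call has 1 to 20 rows; each row shifts and turns the pose as measured when the row begins, along the tool's axes as they then stand; what a row does not reach is not made up. A row lasts 1/8 s, in which the tool goes at most 62.5 mm and 10.7 degrees, less where a joint would pass 70% of its speed; a pose out of reach is approached as far as the arm can. A call with a number of a shift or a turn outside -1 to 1 is refused whole. A call with a gripper value outside its range is refused whole. The fingers move at their own pace and stop on an object; "force" is the grip in N (left out, the last holds). Time passes only in rows, so rows that do not move let the fingers close. It gives the time, the measured TCP pose, the force and the opening at its end, in the units of the state.
- env.read_state(): the state, without advancing time (a new reading comes with each control period).
- optics.get_image(name): name is "scene" or "top"; returns (picture, depth): 480x640x3 uint8, red, green, blue; 480x640 float32, mm along the optical axis (not along the pixel's ray), 0 where there is no reading.
- optics.get_calibration(name): a dict with "fx", "fy", "cx", "cy" (pixels), "R" (3x3) and "t" (3): a world point X has camera coordinates R X + t. Camera axes: x right, y down, z forward; pixel columns grow to the right and rows downward; lengths in mm; the calibration is good to about 2 mm. A picture is of the moment at which its call begins. get_calibration takes no time and is no camera call.
- env.job_done(): hands the job in, once; it reports no verdict.
The state is a dict: "t": time; "joint_positions": joint angles; "qd": joint speeds; "effort": joint torques, N m; "tool_pos": TCP position; "tcp_rot": TCP orientation; "ft_force": force on the tool from outside, world axes, zero at the start; "ft_torque": the same for the moment, N m; "grip_width": finger opening in mm.
Only numpy, scipy, OpenCV 4.12 (cv2) and the standard library are available. Lean on these libraries where they do the work, as an engineer would, in place of code of your own. Each camera call takes 0.05 s, during which the arm holds its last target.

TASK

The drill-bit tray sits the wrong way round in the blue sleeve that is screwed to the shelf: its white end sticks out. Slide the tray right out, turn it end for end and slide it back in, fully home against the back of the sleeve, so that the orange end sticks out instead. Keep the bits facing up and the tray roughly level all the time, and leave everything else on the shelf where it is.

Things in the scene. Friction and masses are not known exactly. Their poses are not given: they have to be found in the camera images.
- sleeve: Blue plastic tunnel screwed to the shelf, window in its roof; the shelf is its floor (no step). Origin on the shelf, mid-tunnel; +x points into it, z up. Inside 52 mm wide, 36 high; walls, roof 4. Walls x = -40 to 44 mm; ahead of them the mouth flares to 61 wide, 40 high inside (45 high outside) at x = -51. Back stop's inner face x = 40. Flanges 3 thick reach y = +-44. The shelf before the mouth is free.
- sleeve_mouth (a point): Centre of the sleeve's open end, 50 mm from the sleeve's origin on its -x side, 18 mm above the shelf.
- sleeve_stop (a point): Centre of the inner face of the sleeve's closed back, 40 mm from the origin on its +x side, 18 mm above the shelf.
- tray: Loose block-shaped tray 130 mm long (x), 46 wide (y), 30 high, flat sides, 0.15 to 0.3 kg, drill bits (fixed) on top. Origin: centre of its underside; +x to its orange end, -x to its white end (each coloured for 34 mm). Starts in the sleeve, orange end inside, white end out, 2 to 20 mm off the stop. Home, it touches the stop and 39 mm stand out of the flared mouth, to grip across the width.
- tray_orange (a point): Centre of the tray's orange end face, 15 mm above its underside.
- tray_white (a point): Centre of the tray's white end face, 15 mm above its underside.
- canister: Bystander: stainless steel canister with dark screw lid, 84 mm across, 138 mm tall; origin under its centre.
- nail_set: Bystander: steel nail set lying along its x axis beside the sleeve, 104 mm long, 10 mm thick; origin at the middle of its underside.
- corner_sample: Bystander: white ceramic picture frame corner (L shape, about 85 x 85 x 20 mm) lying beside the sleeve; origin at the middle of its underside.
- mallet: Bystander: small rubber hammer lying down, head 70 x 44 mm at the origin, wooden handle 200 mm long to its -x.
- tape: Bystander: yellow tape measure, 68 x 36 x 60 mm; origin under its centre.

How it is judged (in metres and radians):
On the way:
1. the tray is right out of the sleeve, in front of its mouth (x of tray in the frame of sleeve below -0.108 m), for 0.1 s.
At the end, for the whole second after the job is handed in: The tray rests in the sleeve on the shelf, bits up (within 0.1 rad of level, in line with the sleeve within 0.12 rad), white end inside and within 6 mm of the back stop, orange end sticking out, at rest and released (x of tray_white in the frame of sleeve above 0.034 m and x of tray_orange in the frame of sleeve below -0.08 m and angle between the x axis of tray and the x axis of sleeve, either way round below 0.12 rad and horizontal distance between tray_white and sleeve_stop below 0.01 m and angle between tray's own z axis and vertical below 0.1 rad and height (world z) of tray below 0.006 m and linear speed of tray below 0.01 m/s); the robot touches nothing.
It fails at once if the tray is tipped by more than 0.6 rad (34 degrees) (angle between tray's own z axis and vertical above 0.6 rad).
It fails at once if a bystander (canister, nail set, frame corner, rubber hammer or tape measure) is moved by more than 25 mm (distance of any of canister, nail_set, corner_sample, mallet, tape from where it was at the start of the episode above 0.025 m).
It also fails if it takes over 69 s, if anything falls off the work surface, if the arm or the gripper's body presses on something with over 40 N, if the wrist force passes 120 N, or if a joint passes its speed limit or range.

## Working session

There is one attempt and no reset: what is moved stays moved. The work goes in short steps, Python scripts to look and compute and a tool call to move; the robot and the scene stay as the last step left them, time stands still between calls to the robot, and variables do not carry over. Pictures are saved under pics/ and viewed, and the job is handed in when it is done.

Besides the shell and the picture viewer there is one more tool, called by a JSON object that holds its "op" and its "data", one argument or row to a line. servo_tool: Moves the arm, as the interface text tells. Shift numbers are shares of 25 mm and turn numbers shares of 0.1 rad, none past 1 either way. Its arguments: {"type":"object","properties":{"increments":{"type":"array","items":{"type":"object","properties":{"hand":{"type":"number"},"offset":{"type":"array","items":{"type":"number","minimum":-1,"maximum":1}},"turn":{"type":"number","minimum":-1,"maximum":1}}}},"force":{"type":"number"}},"required":["increments"]}

```bash
mkdir -p pics; python3 - <<'E'
from bench import env, optics
import cv2,numpy as np
for n in("scene","top"):
    im,d=optics.get_image(n); cv2.imwrite(f"pics/{n}0.png",im[:,:,::-1]); np.save(f"pics/{n}0.npy",d)
    print(n,optics.get_calibration(n))
print(env.read_state(), env.pinch_z)
E
```

```text
scene {'fx': 595.1351535383587, 'fy': 595.1351535383587, 'cx': 320.2342468460722, 'cy': 236.90299817778256, 'R': array([[-0.76349022,  0.64559969, -0.01684407],
       [ 0.40804779,  0.46201548, -0.78742536],
       [-0.50057935, -0.60806475, -0.61617982]]), 't': array([ 437.12656176, -201.16026578, 1668.90844769])}
top {'fx': 517.8409261956209, 'fy': 517.8409261956209, 'cx': 312.59337771291587, 'cy': 235.2310021085705, 'R': array([[-0.02513668, -0.99959784, -0.01312627],
       [-0.99753571,  0.02594085, -0.06518883],
       [ 0.06550312,  0.01145529, -0.99778661]]), 't': array([  26.83775269,  603.88334843, 1308.60267752])}
{'t': 0.1, 'joint_positions': array([ 1.17088697,  0.47773738,  0.02234822,  1.55633493, -0.01149321,
        1.10929982, -0.08310378]), 'qd': array([ 0.00018547, -0.0020003 , -0.00292414, -0.00205122,  0.00090659,
       -0.00038489, -0.00100715]), 'effort': array([ 4.77766778e-03, -5.97757030e+01,  1.61354240e+00, -2.81953937e+01,
        1.27327902e-02,  4.99716887e-03, -1.04128017e-05]), 'tool_pos': array([ 194.02109917, -645.96462502,  230.41712576]), 'tcp_rot': array([ 3.14146354e+00,  1.64612167e-03, -1.27897256e+00]), 'ft_force': array([ 0.02883253, -0.22720425, -0.31809372]), 'ft_torque': array([-0.04872902, -0.02046545,  0.01135572]), 'grip_width': 85.45168773621847} 18.700000000000003
```

View pics/top0.png

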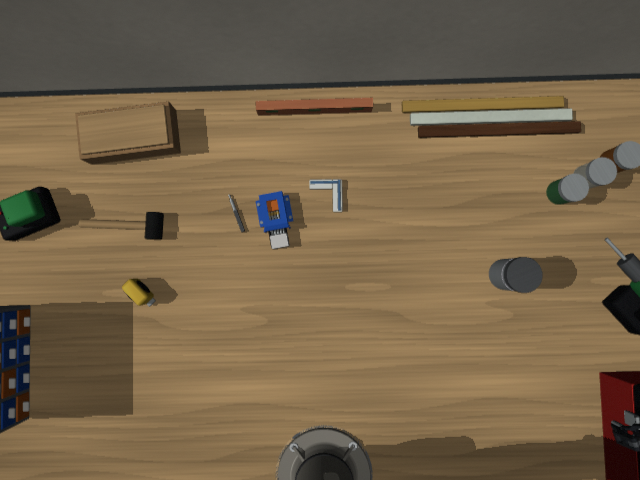

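View pics/scene0.png

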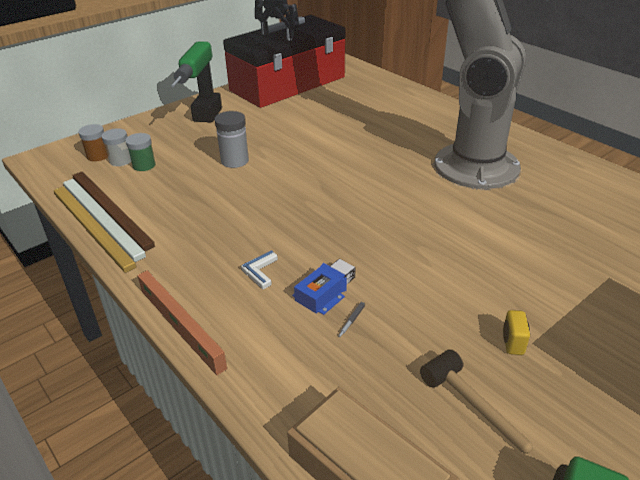

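```bash
python3 - <<'E'
import cv2
a=cv2.imread("pics/top0.png")[170:260,220:355]; cv2.imwrite("pics/topc.png",cv2.resize(a,None,fx=5.9,fy=5.9,interpolation=cv2.INTER_CUBIC))
a=cv2.imread("pics/scene0.png")[240:345,230:380]; cv2.imwrite("pics/scc.png",cv2.resize(a,None,fx=5.3,fy=5.3,interpolation=cv2.INTER_CUBIC))
E
```

```text
(no output)
```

View pics/topc.png

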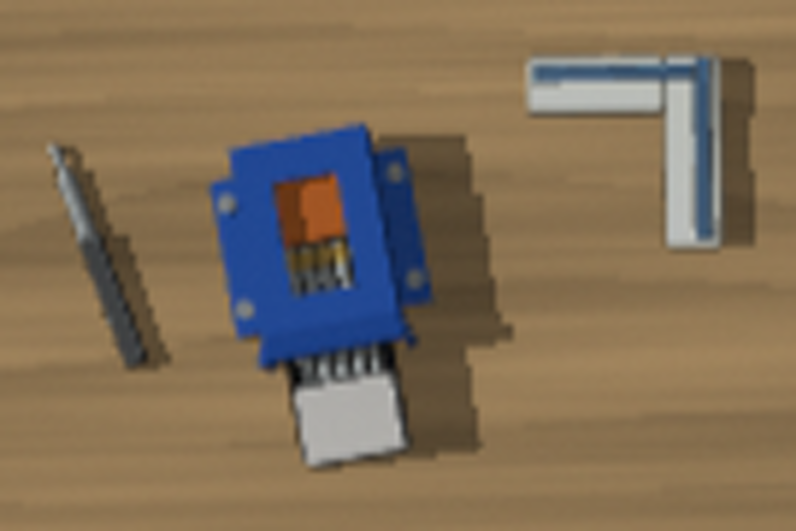

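View pics/scc.png

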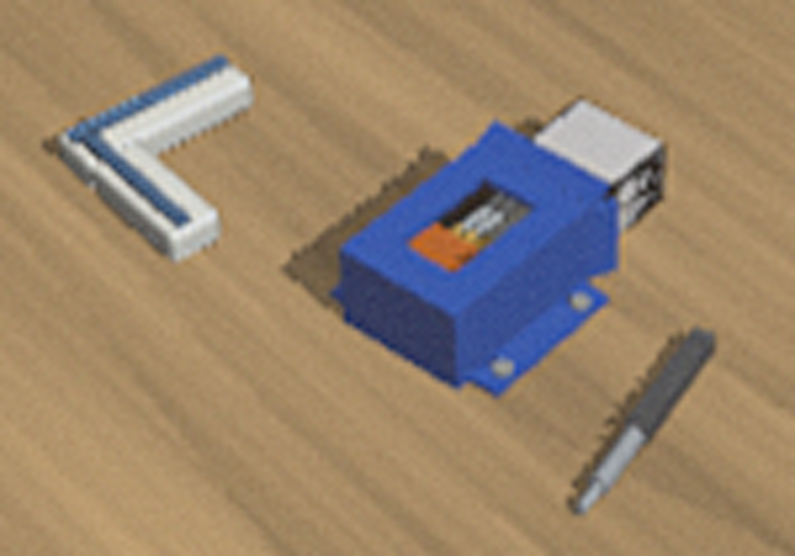

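```bash
cat > h.py <<'E'
import numpy as np
from bench import env, optics
from scipy.optimize import least_squares
C={n:optics.get_calibration(n) for n in("scene","top")}
def proj(n,X):
    c=C[n];p=np.asarray(X)@c["R"].T+c["t"]
    return np.stack([c["fx"]*p[...,0]/p[...,2]+c["cx"],c["fy"]*p[...,1]/p[...,2]+c["cy"]],-1)
def place(pose,P):
    x,y,a=pose;P=np.asarray(P,float);c,s=np.cos(a),np.sin(a)
    return np.stack([x+c*P[...,0]-s*P[...,1],y+s*P[...,0]+c*P[...,1],P[...,2]],-1)
def uncrop(p,s,o): return (np.array(p,float)+.5)/s-.5+np.array(o)
E
python3 - <<'E'
from h import *
T=[((231,150),(44,30,40)),((364,126),(44,-30,40)),((262,367),(-51,34.5,45)),((398,341),(-51,-34.5,45)),
((211,185),('b',44,3)),((239,338),('f',44,3)),((406,148),('b',-44,3)),((432,301),('f',-44,3))]
S=[((342,252),(44,-30,40)),((457,312),(44,30,40)),((497,122),(-51,-34.5,45)),((616,200),(-51,34.5,45)),((460,385),(44,30,0)),((607,295),('f',44,3)),((497,395),('b',44,3))]
def run(use):
    def f(v):
        r=[]
        for n,L,s,o in(("top",T,5.9,(220,170)),("scene",S,5.3,(230,240))):
            if n not in use: continue
            for p,m in L:
                m=[{'b':v[3],'f':v[4]}.get(q,q) for q in m]
                r+=list(proj(n,place(v[:3],[m]))[0]-uncrop(p,s,o))
        return np.array(r)
    z=least_squares(f,[580,80,.2,35,-30],loss="soft_l1",x_scale=[10,10,.1,10,10]); print(use,z.x,np.round(f(z.x),1))
    return z.x
for u in(("top",),("scene",),("top","scene")): v=run(u)
# tray
TT=[("top",uncrop((306,467),5.9,(220,170)),(-65,23,30)),("top",uncrop((407,450),5.9,(220,170)),(-65,-23,30)),
("scene",uncrop((583,100),5.3,(230,240)),(-65,-23,30)),("scene",uncrop((665,145),5.3,(230,240)),(-65,23,30))]
g=lambda q:np.concatenate([proj(n,place(q,[m]))[0]-p for n,p,m in TT])
z=least_squares(g,[560,80,.2],x_scale=[10,10,.1]);print(z.x,np.round(g(z.x),1))
c,s=np.cos(v[2]),np.sin(v[2]);dx,dy=z.x[:2]-v[:2];print("tray in sleeve",c*dx+s*dy,-s*dx+c*dy, z.x[2]-v[2])
E
```

```text
('top',) [ 6.69919431e+02  1.09996051e+02  1.54539388e-01  3.67192278e+01
 -3.23997542e+01] [-0.4  0.1  0.3 -0.  -1.1  0.2  2.7 -0.3 -0.1 -0.1 -0.3 -0.1 -0.   0.1
  0.2  0.1]
('scene',) [ 6.71023704e+02  1.13237063e+02  1.49378393e-01  3.74888231e+01
 -3.16750186e+01] [-0.2 -0.7 -0.2  1.1 -0.9 -1.7  1.5 -2.7 -0.3  1.4  0.6  0.8 -0.1 -0.1]
('top', 'scene') [ 6.69940671e+02  1.11143964e+02  1.50421823e-01  3.70456685e+01
 -3.20667060e+01] [-0.7  0.1 -0.1  0.  -1.7  0.1  2.2 -0.2 -0.5 -0.3 -0.8 -0.3 -0.4  0.1
 -0.3  0.1 -0.4 -1.4 -0.4  0.3 -1.2 -2.4  1.2 -3.4 -0.5  0.6  0.5 -0.
 -0.2 -1. ]
[6.40392417e+02 1.04702319e+02 1.30878367e-01] [-0.9 -0.3 -0.1 -0.3 -0.4 -1.   0.2 -0.6]
tray in sleeve -30.17990731149284 -1.940945389189797 -0.019543455616731903
```

{"op": "servo_tool", "data": {
  "increments": [
    {"hand": -1,"offset": [-1,-1,0],"turn": 0},
    {"hand": -1,"offset": [-1,-1,0],"turn": 0},
    {"hand": -1,"offset": [-1,-1,0],"turn": 0},
    {"hand": -1,"offset": [-1,-1,0],"turn": 0},
    {"hand": -1,"offset": [-1,-1,0],"turn": 0},
    {"hand": -1,"offset": [-1,-1,0],"turn": 0},
    {"hand": -1,"offset": [-1,-1,0],"turn": 0},
    {"hand": -1,"offset": [-1,-1,0],"turn": 0},
    {"hand": -1,"offset": [-1,-1,0],"turn": 0},
    {"hand": -1,"offset": [-1,-1,0],"turn": 0},
    {"hand": -1,"offset": [-1,-1,0],"turn": 0},
    {"hand": -1,"offset": [-1,-1,0],"turn": 0}
  ]
}}

```text
t: 1.6
tool_pos: [397.2, -260.6, 226.5]
tcp_rot: [3.137, 0.009, -1.284]
ft_force: [-0.2, 0.5, 0.3]
grip_width: 85.3
```

{"op": "servo_tool", "data": {
  "increments": [
    {"hand": -1,"offset": [-1,-1,0],"turn": 0},
    {"hand": -1,"offset": [-1,-1,0],"turn": 0},
    {"hand": -1,"offset": [-1,-1,0],"turn": 0},
    {"hand": -1,"offset": [-1,-1,0],"turn": 0},
    {"hand": -1,"offset": [-1,-1,0],"turn": 0},
    {"hand": -1,"offset": [-1,-1,0],"turn": 0},
    {"hand": -1,"offset": [-1,-1,0],"turn": 0},
    {"hand": -1,"offset": [-1,-1,0],"turn": 0},
    {"hand": -1,"offset": [-1,-1,0],"turn": 0},
    {"hand": -1,"offset": [-1,-1,0],"turn": 0},
    {"hand": -1,"offset": [-0.5,-0.5,0.5],"turn": 0.7},
    {"hand": -1,"offset": [0,0,0.5],"turn": 0.7},
    {"hand": -1,"offset": [0,0,0],"turn": 0}
  ]
}}

```text
t: 3.22
tool_pos: [576.7, 80.1, 197.7]
tcp_rot: [3.129, 0.01, -1.424]
ft_force: [-0.6, 0.1, 0.0]
grip_width: 85.5
```

```bash
cat >> h.py <<'E'
def delta(x,y,yaw):
    s=env.read_state();p=s["tool_pos"];w=s["tcp_rot"][2];dx,dy=x-p[0],y-p[1]
    print("tcp",p.round(1),"rot",s["tcp_rot"].round(3),"q",s["joint_positions"].round(2),"t",s["t"])
    print("tool mm tx,ty",round(np.cos(w)*dx+np.sin(w)*dy,1),round(np.sin(w)*dx-np.cos(w)*dy,1),"turn rad",round(w-yaw,3),"F",s["ft_force"].round(1),s["grip_width"])
E
python3 -c "
from h import *
delta(595,99,-1.42)"
```

```text
tcp [576.7  80.1 197.7] rot [ 3.129  0.01  -1.424] q [ 0.05  0.39 -0.37  1.79  0.15  1.   -1.8 ] t 3.225
tool mm tx,ty -16.0 -20.9 turn rad -0.004 F [-0.6  0.1  0. ] 85.49730120187944
```

{"op": "servo_tool", "data": {
  "increments": [
    {"hand": -1,"offset": [-0.65,-0.85,1],"turn": 0},
    {"hand": -1,"offset": [0,0,1],"turn": 0},
    {"hand": -1,"offset": [0,0,1],"turn": 0},
    {"hand": -1,"offset": [0,0,1],"turn": 0},
    {"hand": -1,"offset": [0,0,0],"turn": 0}
  ]
}}

```text
t: 3.85
tool_pos: [595.9, 98.7, 97.5]
tcp_rot: [3.132, 0.009, -1.419]
ft_force: [-0.2, -0.1, 1.1]
grip_width: 85.5
```

```bash
python3 -c "
from h import *
import cv2
delta(595,99,-1.42)
for n,(u,v) in (('top',(220,170)),('scene',(250,200))):
    im,_=optics.get_image(n); a=im[v:v+105,u:u+140,::-1]; cv2.imwrite('pics/a_%s.png'%n,cv2.resize(a,None,fx=5,fy=5,interpolation=cv2.INTER_CUBIC))"
```

```text
tcp [595.9  98.7  97.5] rot [ 3.132  0.009 -1.419] q [-0.    0.54 -0.35  1.81  0.23  0.83 -1.87] t 3.85
tool mm tx,ty -0.5 0.9 turn rad 0.001 F [-0.2 -0.1  1.1] 85.53247061819488
```

View pics/a_top.png

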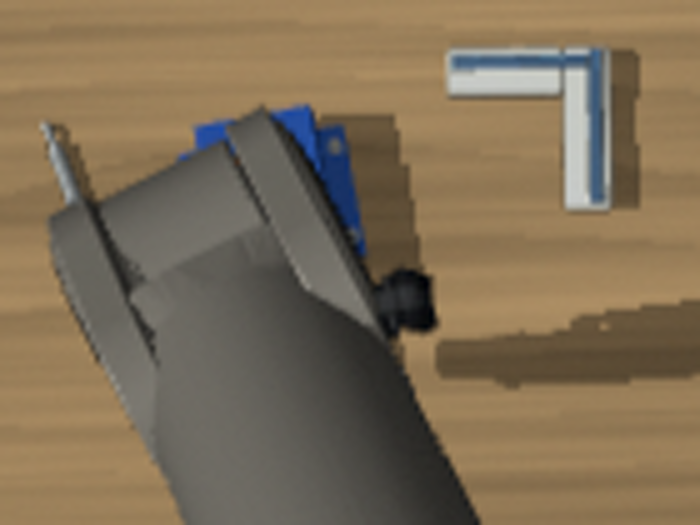

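View pics/a_scene.png

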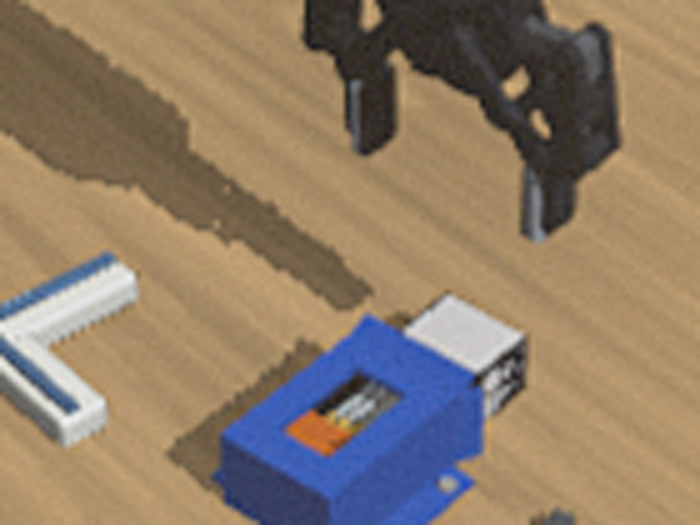

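The top view is blocked by the arm. The scene view shows the open fingers (crop 365,150 and 535,240) above and either side of the white end, so I'm descending.

{"op": "servo_tool", "data": {
  "increments": [
    {"hand": -1,"offset": [0,0,1],"turn": 0},
    {"hand": -1,"offset": [0,0,1],"turn": 0},
    {"hand": -1,"offset": [0,0,1],"turn": 0},
    {"hand": -1,"offset": [0,0,0.5],"turn": 0},
    {"hand": -1,"offset": [0,0,0],"turn": 0}
  ]
}}

```text
t: 4.58
tool_pos: [604.3, 100.7, 18.9]
tcp_rot: [-3.133, 0.01, -1.42]
ft_force: [-0.2, 0.3, -0.1]
grip_width: 85.4
```

```bash
python3 -c "
from h import *
import cv2
delta(595,99,-1.42)
for n,(u,v) in (('scene',(250,200)),):
    im,_=optics.get_image(n); a=im[v:v+105,u:u+140,::-1]; cv2.imwrite('pics/b_%s.png'%n,cv2.resize(a,None,fx=5,fy=5,interpolation=cv2.INTER_CUBIC))"
```

```text
tcp [604.3 100.7  18.9] rot [-3.133  0.01  -1.42 ] q [-0.03  0.66 -0.31  1.84  0.28  0.68 -1.92] t 4.575
tool mm tx,ty 0.3 9.5 turn rad 0.0 F [-0.2  0.3 -0.1] 85.35751544622221
```

View pics/b_scene.png

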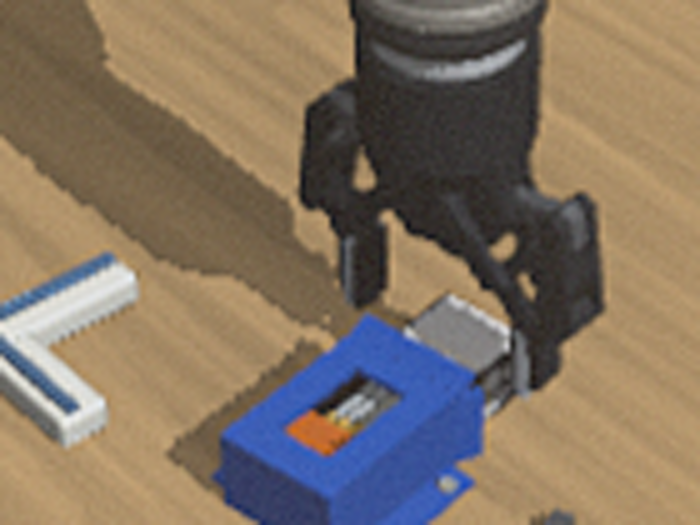

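{"op": "servo_tool", "data": {
  "increments": [
    {"hand": -1,"offset": [0,0.38,0.2],"turn": 0},
    {"hand": -1,"offset": [0,0,0.3],"turn": 0},
    {"hand": -1,"offset": [0,0,0],"turn": 0}
  ]
}}

```text
t: 5.0
tool_pos: [596.1, 99.7, 8.4]
tcp_rot: [-3.128, 0.01, -1.42]
ft_force: [-0.6, 1.1, -0.7]
grip_width: 84.9
```

```bash
python3 -c "
from h import *
delta(595,99,-1.42)"
```

```text
tcp [596.1  99.7   8.4] rot [-3.128  0.01  -1.42 ] q [-0.04  0.66 -0.3   1.87  0.29  0.64 -1.93] t 5.0
tool mm tx,ty 0.5 1.2 turn rad 0.0 F [-0.6  1.1 -0.7] 84.94744555874078
```

{"op": "servo_tool", "data": {
  "force": 60,
  "increments": [
    {"hand": -1,"offset": [0,0.05,0.25],"turn": 0},
    {"hand": 0,"offset": [0,0,0],"turn": 0},
    {"hand": 1,"offset": [0,0,0],"turn": 0},
    {"hand": 1,"offset": [0,0,0],"turn": 0},
    {"hand": 1,"offset": [0,0,0],"turn": 0},
    {"hand": 1,"offset": [0,0,0],"turn": 0}
  ]
}}

```text
t: 5.75
tool_pos: [595.4, 99.8, 2.0]
tcp_rot: [-3.128, 0.01, -1.42]
ft_force: [0.9, -0.1, 0.4]
grip_width: 45.3
```

```bash
python3 -c "
from h import *
delta(595,99,-1.42)"
```

```text
tcp [595.4  99.8   2. ] rot [-3.128  0.01  -1.42 ] q [-0.04  0.67 -0.3   1.87  0.3   0.63 -1.94] t 5.75
tool mm tx,ty 0.7 0.5 turn rad 0.0 F [ 0.9 -0.1  0.4] 45.279261356413905
```

{"op": "servo_tool", "data": {
  "increments": [
    {"hand": 1,"offset": [0,0.6,0],"turn": 0},
    {"hand": 1,"offset": [0,0.6,0],"turn": 0},
    {"hand": 1,"offset": [0,0.6,0],"turn": 0},
    {"hand": 1,"offset": [0,0,0],"turn": 0}
  ]
}}

```text
t: 6.25
tool_pos: [548.0, 92.8, 2.0]
tcp_rot: [-3.126, 0.011, -1.419]
ft_force: [-1.7, 0.3, 0.2]
grip_width: 44.8
```

```bash
python3 -c "
from h import *
delta(595,99,-1.42)"
```

```text
tcp [548.   92.8   2. ] rot [-3.126  0.011 -1.419] q [-0.04  0.62 -0.3   1.99  0.31  0.56 -1.96] t 6.25
tool mm tx,ty 0.9 -47.4 turn rad 0.001 F [-1.7  0.3  0.2] 44.78202308842377
```

{"op": "servo_tool", "data": {
  "increments": [
    {"hand": 1,"offset": [0,0.9,0],"turn": 0},
    {"hand": 1,"offset": [0,0.9,0],"turn": 0},
    {"hand": 1,"offset": [0,0.9,0],"turn": 0},
    {"hand": 1,"offset": [0,0,0],"turn": 0}
  ]
}}

```text
t: 6.75
tool_pos: [481.9, 83.0, 2.1]
tcp_rot: [-3.12, 0.011, -1.419]
ft_force: [-0.1, -0.3, -2.3]
grip_width: 44.9
```

```bash
python3 -c "
from h import *
import cv2
delta(595,99,-1.42)
for n,(u,v) in (('top',(220,170)),('scene',(260,190)),):
    im,_=optics.get_image(n); a=im[v:v+105,u:u+140,::-1]; cv2.imwrite('pics/c_%s.png'%n,cv2.resize(a,None,fx=5,fy=5,interpolation=cv2.INTER_CUBIC))"
```

```text
tcp [481.9  83.    2.1] rot [-3.12   0.011 -1.419] q [-0.05  0.54 -0.29  2.15  0.32  0.47 -2.01] t 6.75
tool mm tx,ty 1.3 -114.2 turn rad 0.001 F [-0.1 -0.3 -2.3] 44.93259567575904
```

View pics/c_scene.png

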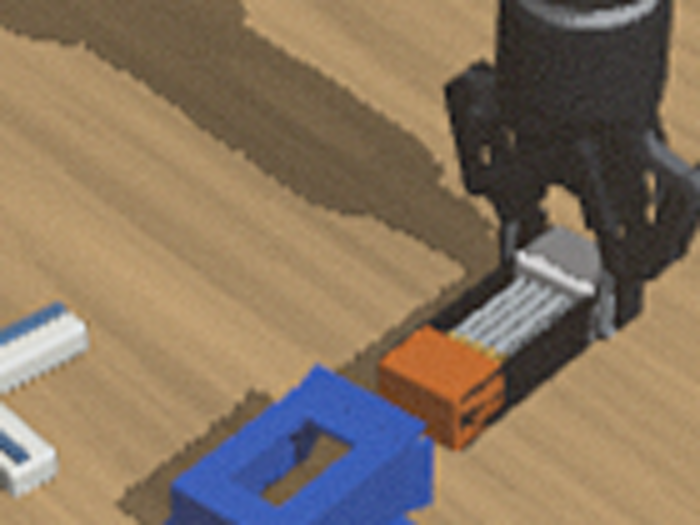

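View pics/c_top.png

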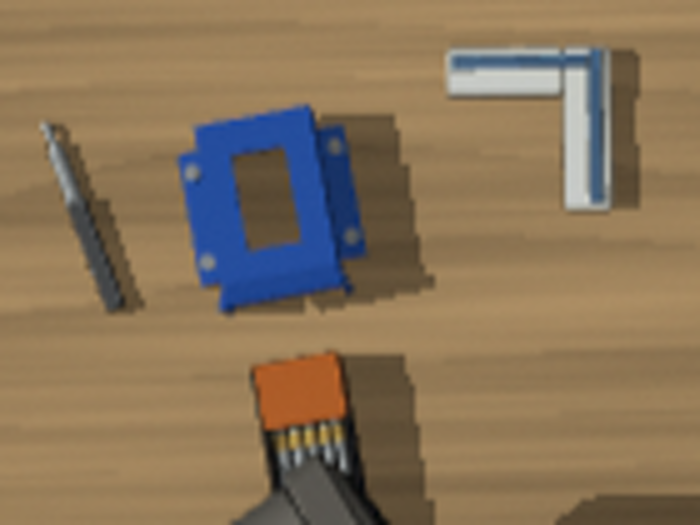

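{"op": "servo_tool", "data": {
  "increments": [
    {"hand": 1,"offset": [0,0,-0.12],"turn": 0},
    {"hand": 1,"offset": [0,0,0],"turn": -1},
    {"hand": 1,"offset": [0,0,0],"turn": -1},
    {"hand": 1,"offset": [0,0,0],"turn": -1},
    {"hand": 1,"offset": [0,0,0],"turn": -1},
    {"hand": 1,"offset": [0,0,0],"turn": -1},
    {"hand": 1,"offset": [0,0,0],"turn": -1},
    {"hand": 1,"offset": [0,0,0],"turn": -1},
    {"hand": 1,"offset": [0,0,0],"turn": -1},
    {"hand": 1,"offset": [0,0,0],"turn": -1},
    {"hand": 1,"offset": [0,0,0],"turn": -1}
  ]
}}

```text
t: 8.22
tool_pos: [485.9, 81.9, 3.1]
tcp_rot: [-3.123, -0.009, -0.392]
ft_force: [0.9, 0.3, -1.4]
grip_width: 45.3
```

```bash
python3 -c "
from h import *
delta(482,83,1.72)"
```

```text
tcp [485.9  81.9   3.1] rot [-3.123 -0.009 -0.392] q [ 0.16  0.59 -0.55  2.12  0.57  0.55 -1.2 ] t 8.225
tool mm tx,ty -4.0 0.5 turn rad -2.112 F [ 0.9  0.3 -1.4] 45.29211965829208
```

{"op": "servo_tool", "data": {
  "increments": [
    {"hand": 1,"offset": [-0.1,0,-0.06],"turn": -1},
    {"hand": 1,"offset": [0,0,0],"turn": -1},
    {"hand": 1,"offset": [0,0,0],"turn": -1},
    {"hand": 1,"offset": [0,0,0],"turn": -1},
    {"hand": 1,"offset": [0,0,0],"turn": -1},
    {"hand": 1,"offset": [0,0,0],"turn": -1},
    {"hand": 1,"offset": [0,0,0],"turn": -1},
    {"hand": 1,"offset": [0,0,0],"turn": -1},
    {"hand": 1,"offset": [0,0,0],"turn": -1},
    {"hand": 1,"offset": [0,0,0],"turn": -1}
  ]
}}

```text
t: 9.48
tool_pos: [488.7, 81.2, 3.5]
tcp_rot: [-3.139, -0.022, 0.634]
ft_force: [-0.3, 0.9, 0.7]
grip_width: 45.2
```

```bash
python3 -c "
from h import *
delta(482,83,1.72)"
```

```text
tcp [488.7  81.2   3.5] rot [-3.139 -0.022  0.634] q [ 0.35  0.67 -0.79  2.11  0.78  0.66 -0.35] t 9.475
tool mm tx,ty -4.3 -5.4 turn rad -1.086 F [-0.3  0.9  0.7] 45.22087036821486
```

{"op": "servo_tool", "data": {
  "increments": [
    {"hand": 1,"offset": [0,0,-0.06],"turn": -1},
    {"hand": 1,"offset": [0,0,0],"turn": -1},
    {"hand": 1,"offset": [0,0,0],"turn": -1},
    {"hand": 1,"offset": [0,0,0],"turn": -1},
    {"hand": 1,"offset": [0,0,0],"turn": -1},
    {"hand": 1,"offset": [0,0,0],"turn": -1},
    {"hand": 1,"offset": [0,0,0],"turn": -1},
    {"hand": 1,"offset": [0,0,0],"turn": -1},
    {"hand": 1,"offset": [0,0,0],"turn": -1},
    {"hand": 1,"offset": [0,0,0],"turn": -1},
    {"hand": 1,"offset": [0,0,0],"turn": -0.6},
    {"hand": 1,"offset": [0,0,0],"turn": 0}
  ]
}}

```text
t: 10.98
tool_pos: [496.3, 83.0, 5.9]
tcp_rot: [3.119, -0.022, 1.716]
ft_force: [-1.3, -0.0, 0.8]
grip_width: 44.8
```

```bash
python3 -c "
from h import *
import cv2
delta(482,83,1.72)
for n,(u,v) in (('top',(220,210)),('scene',(260,170)),):
    im,_=optics.get_image(n); a=im[v:v+105,u:u+140,::-1]; cv2.imwrite('pics/d_%s.png'%n,cv2.resize(a,None,fx=5,fy=5,interpolation=cv2.INTER_CUBIC))"
```

```text
tcp [496.3  83.    5.9] rot [ 3.119 -0.022  1.716] q [ 0.5   0.78 -1.01  2.08  0.95  0.8   0.62] t 10.975
tool mm tx,ty 2.0 -14.1 turn rad -0.004 F [-1.3 -0.   0.8] 44.799045410969214
```

View pics/d_scene.png

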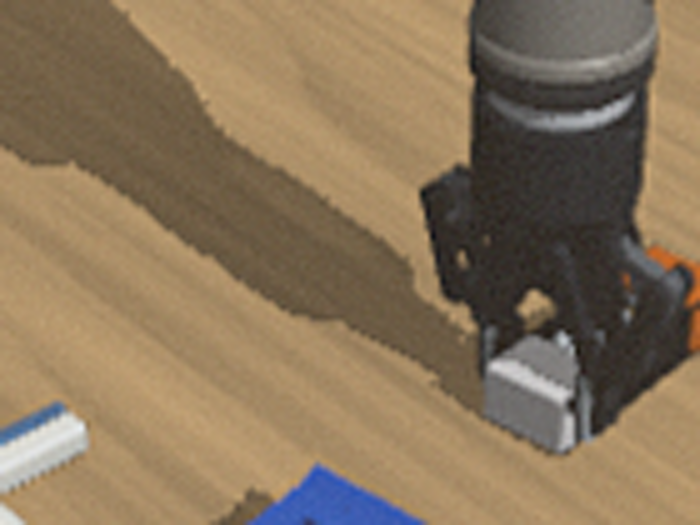

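View pics/d_top.png

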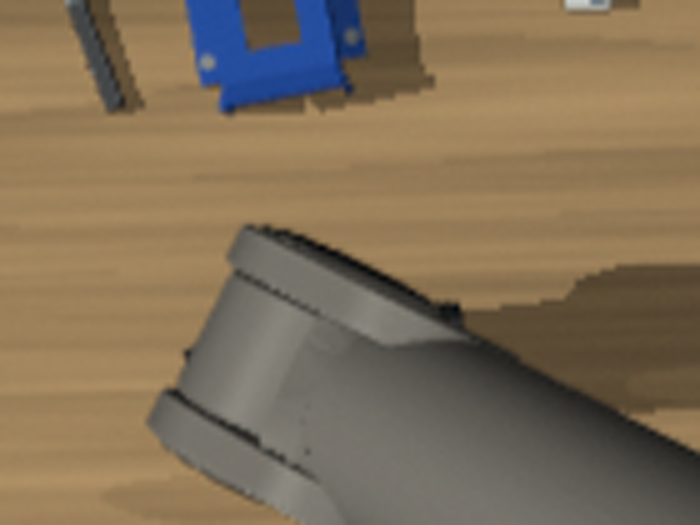

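```bash
python3 -c "
from h import *
p=place((670,110.5,.152),[(-85,0,0),(-180,0,0)]);print(p)
delta(p[0,0],p[0,1],1.723)"
```

```text
[[585.98003093  97.62969317   0.        ]
 [492.07535962  83.2452326    0.        ]]
tcp [496.3  83.    5.9] rot [ 3.119 -0.021  1.715] q [ 0.5   0.78 -1.01  2.08  0.95  0.8   0.62] t 11.075
tool mm tx,ty 1.6 90.9 turn rad -0.008 F [-0.4 -1.2  0.9] 45.082012866939465
```

{"op": "servo_tool", "data": {
  "increments": [
    {"hand": 1,"offset": [0,0.8,0],"turn": 0},
    {"hand": 1,"offset": [0,0.8,0],"turn": 0},
    {"hand": 1,"offset": [0,0.8,0],"turn": 0},
    {"hand": 1,"offset": [0.05,0.8,0],"turn": -0.08},
    {"hand": 1,"offset": [0,0,0.1],"turn": 0},
    {"hand": 1,"offset": [0,0,0],"turn": 0}
  ]
}}

```text
t: 11.82
tool_pos: [577.9, 94.1, 4.7]
tcp_rot: [3.118, -0.019, 1.716]
ft_force: [-1.5, -0.7, 3.4]
grip_width: 45.2
```

```bash
python3 -c "
from h import *
import cv2
delta(586,97.6,1.723)
for n,(u,v) in (('top',(220,170)),('scene',(260,190)),):
    im,_=optics.get_image(n); a=im[v:v+105,u:u+140,::-1]; cv2.imwrite('pics/e_%s.png'%n,cv2.resize(a,None,fx=5,fy=5,interpolation=cv2.INTER_CUBIC))"
```

```text
tcp [577.9  94.1   4.7] rot [ 3.118 -0.019  1.716] q [ 0.45  0.87 -0.98  1.89  0.93  0.89  0.71] t 11.825
tool mm tx,ty 2.3 8.5 turn rad -0.007 F [-1.5 -0.7  3.4] 45.213164057452374
```

View pics/e_scene.png

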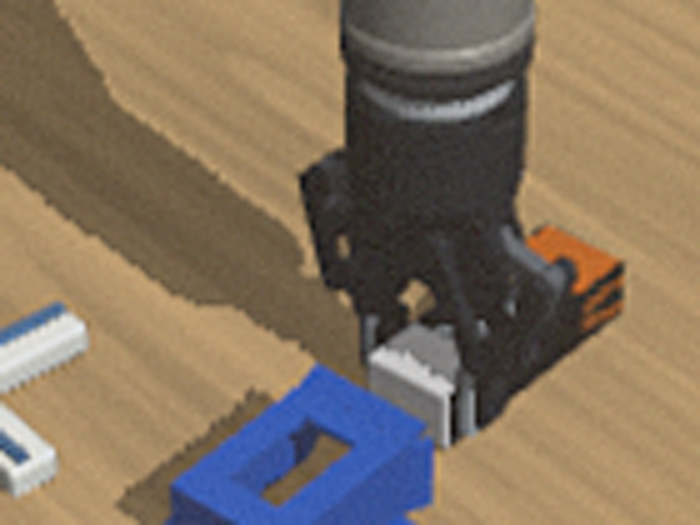

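View pics/e_top.png

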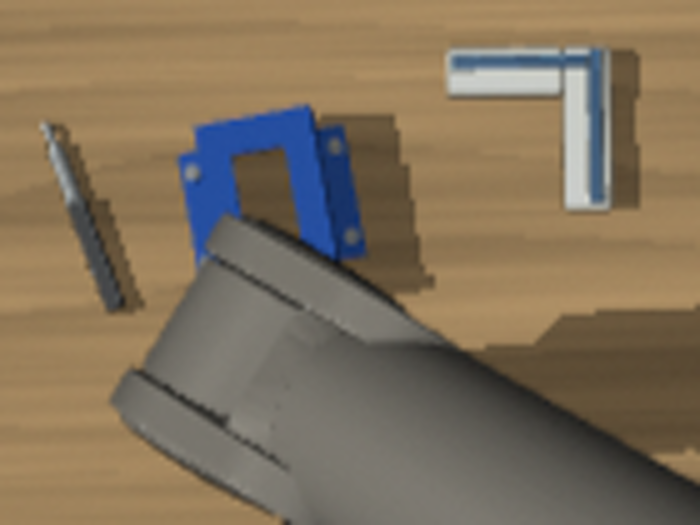

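{"op": "servo_tool", "data": {
  "increments": [
    {"hand": 1,"offset": [0,0,0.08],"turn": 0},
    {"hand": 0,"offset": [0,0,0],"turn": 0},
    {"hand": -1,"offset": [0,0,0],"turn": 0},
    {"hand": -1,"offset": [0,0,0],"turn": 0},
    {"hand": -1,"offset": [0,0,0],"turn": 0},
    {"hand": -1,"offset": [0,0,-1],"turn": 0},
    {"hand": -1,"offset": [0,0,-1],"turn": 0},
    {"hand": -1,"offset": [0,0,-1],"turn": 0},
    {"hand": -1,"offset": [0,0,-0.5],"turn": 0},
    {"hand": -1,"offset": [0,-1,0],"turn": 0},
    {"hand": -1,"offset": [0,-1,0],"turn": 0},
    {"hand": -1,"offset": [0,-1,0],"turn": 0},
    {"hand": -1,"offset": [0,-0.6,0],"turn": 0},
    {"hand": -1,"offset": [0,0,0],"turn": 0}
  ]
}}

```text
t: 13.68
tool_pos: [479.5, 77.1, 87.3]
tcp_rot: [3.126, -0.018, 1.716]
ft_force: [1.1, 0.1, -0.5]
grip_width: 85.3
```

```bash
python3 -c "
from h import *
import cv2
p=place((670,110.5,.152),[(-185,0,0)]);print(p)
delta(p[0,0],p[0,1],1.723)
for n,(u,v) in (('top',(220,190)),('scene',(260,170)),):
    im,_=optics.get_image(n); a=im[v:v+105,u:u+140,::-1]; cv2.imwrite('pics/f_%s.png'%n,cv2.resize(a,None,fx=5,fy=5,interpolation=cv2.INTER_CUBIC))"
```

```text
[[487.1330085   82.48815573   0.        ]]
tcp [479.5  77.1  87.3] rot [ 3.126 -0.018  1.716] q [ 0.62  0.66 -1.16  2.08  0.77  0.9   0.74] t 13.675
tool mm tx,ty 4.2 8.4 turn rad -0.007 F [ 1.1  0.1 -0.5] 85.3175973526073
```

View pics/f_scene.png

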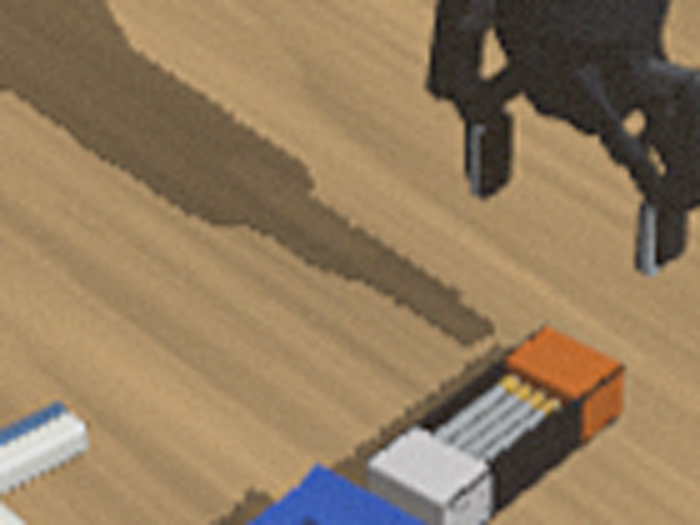

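View pics/f_top.png

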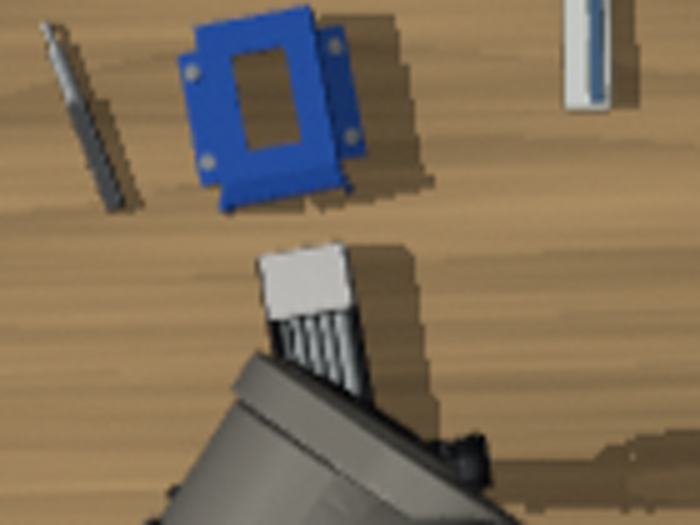

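```bash
python3 - <<'E'
from h import *
TT=[("top",(258,258),(220,190),(-65,-23)),("top",(343,243),(220,190),(-65,23)),
("scene",(547,326),(260,170),(65,23)),("scene",(624,370),(260,170),(65,-23)),("scene",(368,465),(260,170),(-65,23))]
for sub in (TT,TT[2:],TT[:2]):
    g=lambda q:np.concatenate([proj(n,place(q,[(*m,30)]))[0]-uncrop(p,5,o) for n,p,o,m in sub])
    z=least_squares(g,[540,90,3.3],x_scale=[10,10,.1]);q=z.x;print(q,q[2]-np.pi,np.round(g(q),1))
    gp=place(q,[(47,0,0)])[0];print("grip",gp); 
    if sub is TT: delta(gp[0],gp[1],1.723)
E
```

```text
[532.15324158  88.31303921   3.27561533] 0.13402267962597936 [-1.1 -0.9 -0.3 -0.7  0.3 -0.7  0.8 -1.4 -0.8 -1. ]
grip [485.57471898  82.03281372   0.        ]
tcp [480.9  77.5  87.6] rot [ 3.125 -0.019  1.716] q [ 0.62  0.66 -1.15  2.08  0.77  0.9   0.74] t 13.775
tool mm tx,ty 3.8 5.3 turn rad -0.007 F [ 0.5  0.5 -1. ] 85.11952282369504
[534.52930484  91.03213158   3.29290087] 0.15130821306148423 [-0.1  0.2  0.6 -0.7 -0.5  0.4]
grip [488.0662923   83.94774979   0.        ]
[530.20418029  85.66499681   3.29043444] 0.14884179041834855 [-0.4  0.1  0.4 -0.1]
grip [483.723836    78.69523388   0.        ]
```

{"op": "servo_tool", "data": {
  "increments": [
    {"hand": -1,"offset": [0.16,0.15,1],"turn": 0},
    {"hand": -1,"offset": [0,0,1],"turn": 0},
    {"hand": -1,"offset": [0,0,0.6],"turn": 0},
    {"hand": -1,"offset": [0,0,0],"turn": 0}
  ]
}}

```text
t: 14.28
tool_pos: [490.1, 84.7, 21.6]
tcp_rot: [3.12, -0.021, 1.713]
ft_force: [-0.5, -0.6, 0.5]
grip_width: 85.4
```

```bash
python3 -c "
from h import *
delta(487,82,1.723)"
```

```text
tcp [490.1  84.7  21.6] rot [ 3.12  -0.021  1.713] q [ 0.51  0.75 -1.03  2.09  0.91  0.81  0.63] t 14.275
tool mm tx,ty -2.3 -3.5 turn rad -0.01 F [-0.5 -0.6  0.5] 85.42523666513216
```

{"op": "servo_tool", "data": {
  "force": 60,
  "increments": [
    {"hand": -1,"offset": [-0.1,-0.15,0.4],"turn": -0.1},
    {"hand": -1,"offset": [0,0,0.3],"turn": 0},
    {"hand": -1,"offset": [0,0,0],"turn": 0},
    {"hand": 0,"offset": [0,0,0],"turn": 0},
    {"hand": 1,"offset": [0,0,0],"turn": 0},
    {"hand": 1,"offset": [0,0,0],"turn": 0},
    {"hand": 1,"offset": [0,0,0],"turn": 0},
    {"hand": 1,"offset": [0,0,0],"turn": 0}
  ]
}}

```text
t: 15.28
tool_pos: [488.6, 82.2, 5.1]
tcp_rot: [3.117, -0.02, 1.723]
ft_force: [0.8, 0.1, -1.8]
grip_width: 44.8
```

```bash
python3 -c "
from h import *
import cv2
delta(487,82,1.723)
for n,(u,v) in (('top',(220,190)),('scene',(260,170)),):
    im,_=optics.get_image(n); a=im[v:v+105,u:u+140,::-1]; cv2.imwrite('pics/g_%s.png'%n,cv2.resize(a,None,fx=5,fy=5,interpolation=cv2.INTER_CUBIC))"
```

```text
tcp [488.6  82.2   5.1] rot [ 3.117 -0.02   1.723] q [ 0.5   0.77 -1.    2.1   0.96  0.78  0.61] t 15.275
tool mm tx,ty 0.1 -1.6 turn rad 0.0 F [ 0.8  0.1 -1.8] 44.829322300601085
```

View pics/g_scene.png

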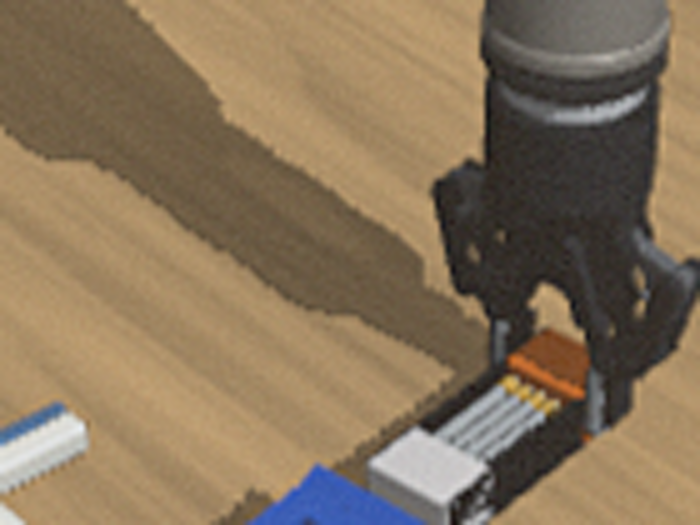

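View pics/g_top.png

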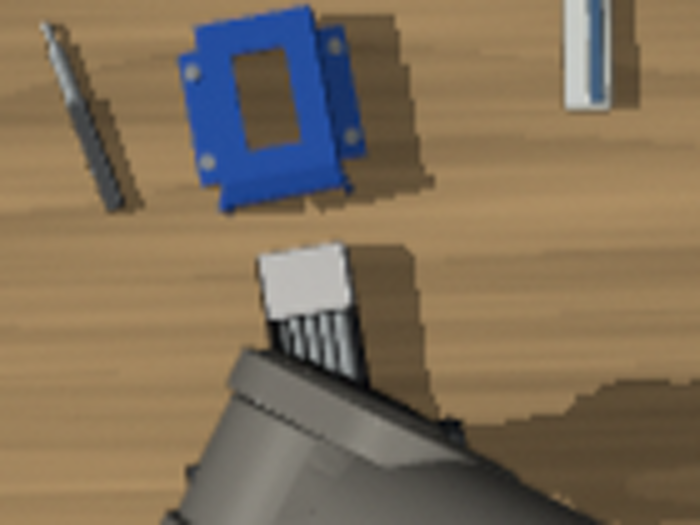

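{"op": "servo_tool", "data": {
  "increments": [
    {"hand": 1,"offset": [0.08,0.4,0],"turn": 0},
    {"hand": 1,"offset": [0,0.5,0],"turn": 0},
    {"hand": 1,"offset": [0,0.5,0],"turn": 0},
    {"hand": 1,"offset": [0,0.5,0],"turn": 0},
    {"hand": 1,"offset": [0,0,0],"turn": 0}
  ]
}}

```text
t: 16.0
tool_pos: [537.5, 91.1, 5.6]
tcp_rot: [3.119, -0.019, 1.722]
ft_force: [-0.1, -0.6, -1.3]
grip_width: 45.1
```

```bash
python3 -c "
from h import *
import cv2
p=place((670,110.5,.152),[(-71,0,0)]);
delta(p[0,0],p[0,1],1.723)
for n,(u,v) in (('top',(220,180)),('scene',(260,190)),):
    im,_=optics.get_image(n); a=im[v:v+105,u:u+140,::-1]; cv2.imwrite('pics/i_%s.png'%n,cv2.resize(a,None,fx=5,fy=5,interpolation=cv2.INTER_CUBIC))"
```

```text
tcp [537.5  91.1   5.6] rot [ 3.119 -0.019  1.722] q [ 0.47  0.82 -0.99  1.99  0.94  0.84  0.67] t 16.0
tool mm tx,ty -0.9 62.9 turn rad -0.001 F [-0.1 -0.6 -1.3] 45.09097492298232
```

View pics/i_scene.png

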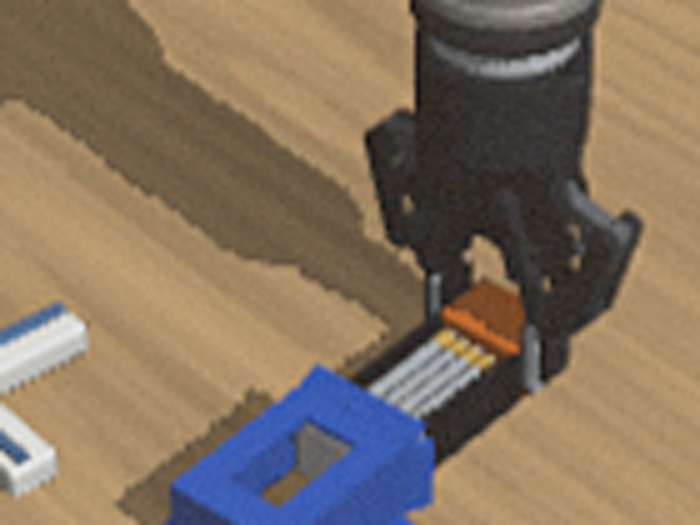

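View pics/i_top.png

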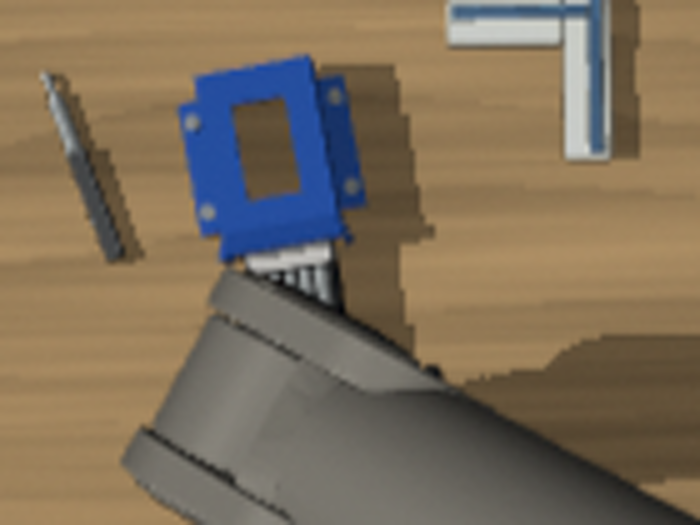

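The white end is in the mouth: it shows through the window at scene crop (320,445), and nothing is pushing back. I'm carrying on in.

{"op": "servo_tool", "data": {
  "increments": [
    {"hand": 1,"offset": [0,0.4,0],"turn": 0},
    {"hand": 1,"offset": [0,0.4,0],"turn": 0},
    {"hand": 1,"offset": [0,0.4,0],"turn": 0},
    {"hand": 1,"offset": [0,0.4,0],"turn": 0},
    {"hand": 1,"offset": [0,0,0],"turn": 0}
  ]
}}

```text
t: 16.73
tool_pos: [578.1, 97.2, 6.2]
tcp_rot: [3.12, -0.019, 1.723]
ft_force: [-0.8, 0.1, -1.3]
grip_width: 44.6
```

```bash
python3 -c "
from h import *
p=place((670,110.5,.152),[(-71,0,0)]);
delta(p[0,0],p[0,1],1.723)"
```

```text
tcp [578.1  97.2   6.2] rot [ 3.12  -0.019  1.723] q [ 0.44  0.87 -0.98  1.89  0.92  0.89  0.72] t 16.725
tool mm tx,ty -0.8 21.8 turn rad 0.0 F [-0.8  0.1 -1.3] 44.63825232210968
```

{"op": "servo_tool", "data": {
  "increments": [
    {"hand": 1,"offset": [0,0.4,0],"turn": 0},
    {"hand": 1,"offset": [0,0.2,0],"turn": 0},
    {"hand": 1,"offset": [0,0.12,0],"turn": 0}
  ]
}}

```text
t: 17.1
tool_pos: [596.5, 100.0, 6.4]
tcp_rot: [3.121, -0.019, 1.723]
ft_force: [0.1, 0.7, -2.5]
grip_width: 45.0
```

{"op": "servo_tool", "data": {
  "increments": [
    {"hand": 1,"offset": [0,0.12,0],"turn": 0}
  ]
}}

```text
t: 17.23
tool_pos: [599.5, 100.4, 6.4]
tcp_rot: [3.121, -0.018, 1.723]
ft_force: [-1.0, 0.4, -1.8]
grip_width: 45.1
```

{"op": "servo_tool", "data": {
  "increments": [
    {"hand": 1,"offset": [0,0.12,0],"turn": 0}
  ]
}}

```text
t: 17.35
tool_pos: [602.6, 100.9, 6.5]
tcp_rot: [3.121, -0.018, 1.724]
ft_force: [0.1, 1.1, -2.9]
grip_width: 45.0
```

{"op": "servo_tool", "data": {
  "increments": [
    {"hand": 1,"offset": [0,0.12,0],"turn": 0}
  ]
}}

```text
t: 17.48
tool_pos: [602.8, 100.8, 5.7]
tcp_rot: [3.127, -0.017, 1.724]
ft_force: [-12.2, -2.3, 1.4]
grip_width: 45.1
```

{"op": "servo_tool", "data": {
  "increments": [
    {"hand": 1,"offset": [0,0.12,0],"turn": 0}
  ]
}}

```text
t: 17.6
tool_pos: [602.8, 100.8, 5.2]
tcp_rot: [3.132, -0.016, 1.725]
ft_force: [-11.0, -3.4, 4.2]
grip_width: 45.2
```

```bash
python3 -c "
from h import *
import cv2
p=place((670,110.5,.152),[(-71,0,0)]);
delta(p[0,0],p[0,1],1.723)
for n,(u,v) in (('top',(220,170)),('scene',(260,200)),):
    im,_=optics.get_image(n); a=im[v:v+105,u:u+140,::-1]; cv2.imwrite('pics/j_%s.png'%n,cv2.resize(a,None,fx=5,fy=5,interpolation=cv2.INTER_CUBIC))"
```

```text
tcp [602.8 100.8   5.2] rot [ 3.132 -0.016  1.725] q [ 0.42  0.9  -0.98  1.82  0.91  0.94  0.76] t 17.6
tool mm tx,ty -0.6 -3.1 turn rad 0.002 F [-11.   -3.4   4.2] 45.15340101506307
```

View pics/j_scene.png

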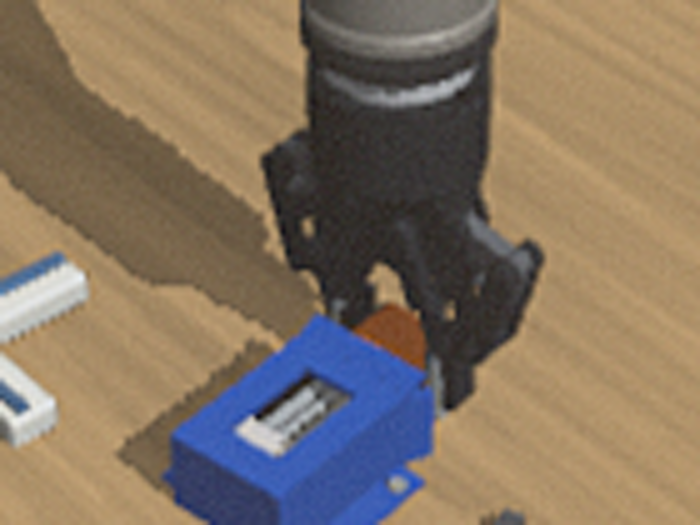

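{"op": "servo_tool", "data": {
  "increments": [
    {"hand": 1,"offset": [0,0,0],"turn": 0},
    {"hand": 0,"offset": [0,0,0],"turn": 0},
    {"hand": -1,"offset": [0,0,0],"turn": 0},
    {"hand": -1,"offset": [0,0,0],"turn": 0},
    {"hand": -1,"offset": [0,0,0],"turn": 0},
    {"hand": -1,"offset": [0,-0.2,-0.5],"turn": 0},
    {"hand": -1,"offset": [0,0,-1],"turn": 0},
    {"hand": -1,"offset": [0,0,-1],"turn": 0},
    {"hand": -1,"offset": [0,0,-1],"turn": 0},
    {"hand": -1,"offset": [0,-1,0],"turn": 0},
    {"hand": -1,"offset": [0,-1,0],"turn": 0},
    {"hand": -1,"offset": [0,-1,0],"turn": 0},
    {"hand": -1,"offset": [0,-1,0],"turn": 0},
    {"hand": -1,"offset": [0,-1,0],"turn": 0},
    {"hand": -1,"offset": [0,0,0],"turn": 0}
  ]
}}

```text
t: 19.58
tool_pos: [475.2, 80.9, 108.9]
tcp_rot: [3.116, -0.013, 1.726]
ft_force: [-0.3, -0.3, 0.3]
grip_width: 85.6
```

```bash
python3 -c "
from h import *
import cv2
delta(587,98,1.723)
for n,(u,v) in (('top',(220,170)),('scene',(260,200)),):
    im,_=optics.get_image(n); a=im[v:v+105,u:u+140,::-1]; cv2.imwrite('pics/k_%s.png'%n,cv2.resize(a,None,fx=5,fy=5,interpolation=cv2.INTER_CUBIC))"
```

```text
tcp [475.2  80.9 108.9] rot [ 3.116 -0.013  1.726] q [ 0.64  0.62 -1.19  2.08  0.73  0.92  0.77] t 19.575
tool mm tx,ty -0.4 113.1 turn rad 0.003 F [-0.3 -0.3  0.3] 85.62880386916135
```

View pics/k_scene.png

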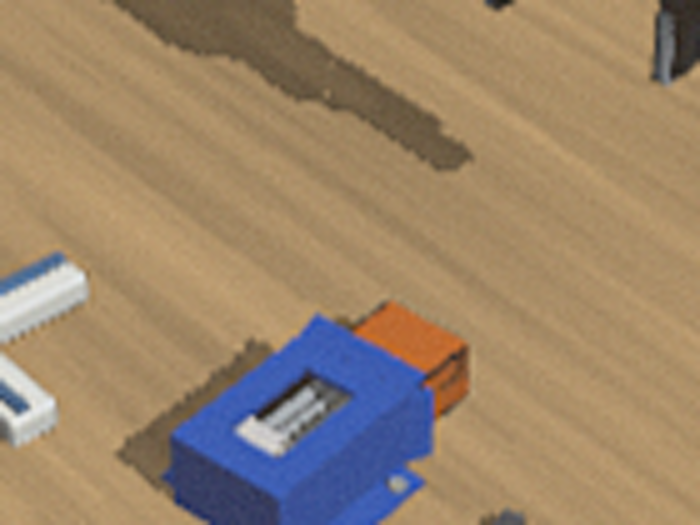

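View pics/k_top.png

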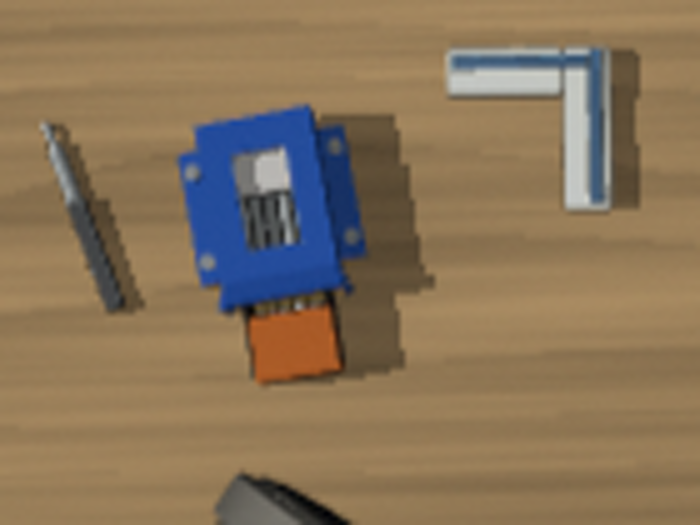

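```bash
python3 - <<'E'
from h import *
TT=[("top",(260,383),(220,170),(65,23)),("top",(342,368),(220,170),(65,-23)),
("scene",(390,301),(260,200),(65,23)),("scene",(469,347),(260,200),(65,-23))]
for nm,sub,v in (("both",TT,(669.94,111.14,.1504)),("top",TT[:2],(669.92,110,.1545)),("scene",TT[2:],(671.02,113.24,.1494))):
    g=lambda q:np.concatenate([proj(n,place(q,[(*m,30)]))[0]-uncrop(p,5,o) for n,p,o,m in sub])
    q=least_squares(g,[640,100,3.3],x_scale=[10,10,.1]).x
    c,s=np.cos(v[2]),np.sin(v[2]);dx,dy=q[:2]-v[:2];print(nm,q,np.round(g(q),1),"in sleeve",c*dx+s*dy,-s*dx+c*dy,q[2]-np.pi-v[2])
E
```

```text
both [646.46624362  85.51181124   2.961137  ] [ 16.4  -0.4 -17.8  -0.2   2.2  -2.2  -2.5   0.3] in sleeve -27.04873091997343 -21.821719767382337 -0.3308556566982267
top [5.17516664e+02 8.52853979e+01 1.54951183e-01] [-0.7  0.1  0.7 -0.1] in sleeve -154.39123195170097 -0.9674654084824503 -3.1411414706797545
scene [649.00907472 107.17809027   3.2541971 ] [-0. -0.  0.  0.] in sleeve -22.66801996580214 -2.7181707479065342 -0.03679555271112325
```

```bash
python3 -c "
from h import *
print(env.job_done())"
```

```text
the job is handed in; nothing more can be done
None
```

The tray is turned end for end and back in the sleeve, with the orange end sticking out. I handed the job in at about 20 s of the 69 s allowed. No verdict was reported, so the checks below are my own.

**What I did:** I gripped the white end, slid the tray right out, and lifted it about 1–4 mm to turn it half round in front of the mouth. I set it down, regripped it at the orange end and slid it in. It met a firm stop at about 12 N; I then let go and backed the arm off.

**Last checks:**
- **Position:** I measured the tray's centre at about -24 mm (top camera) and -23 mm (scene camera) along the sleeve. Exactly home is -25 mm, and anything above -31 mm passes. The roughly 2 mm difference is within the camera calibration error.
- **Direction:** The white end shows through the roof window and the orange end stands out of the mouth.
- **Alignment:** The angle to the sleeve came out as about 0 rad (top) and -0.04 rad (scene), under the 0.12 limit.
- **Bystanders:** The nail set and frame corner are at the same pixels as before. The canister, mallet and tape measure were outside the final crops, but the arm did not work near them.
- **Arm:** The gripper is open and clear of everything, with no contact force showing.

**Check that failed:** My combined two-camera fit of the final pose came out wrong because I swapped two corner labels in the top view. I used the separate camera fits instead, after correcting the top one for the swap.

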